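Complete the size row of impact sockets on the socket strip

ROBOT

A 7-joint arm with a two-finger parallel gripper is mounted at the origin on the work surface. World frame = base frame: x ahead of the robot, y to its left, z up, the work surface at z = 0. Lengths are in mm, angles in rad, forces in N, time in s.
With the tool pointing down it reaches from about 400 to 900 mm from the base axis. Payload 5.6 kg.
Tool frame: the origin (TCP) lies midway between the tips of the shut fingers; the grasp point (between the pads) lies 19 mm behind it; x points along the fingers, y is the direction in which the jaws open and shut, and the axes are right-handed (so a half turn about x gives the same grasp; the last joint's range is limited). The gripper opens to 92 mm and grips with 3 to 60 N. Pads are 20 mm wide; open, the fingers measure 128 mm over their backs; the gripper's body (75 mm by 189 mm) begins 69 mm behind the grasp point.
Start: joints at [-1.392, 0.468, -0.012, 1.603, 0.006, 1.071, -0.056], TCP at [143.032, 634.075, 214.592] pointing down, gripper open.
Joint ranges: [-2.53, 2.53], [-0.31, 2.02], [-1.57, 1.55], [0.28, 2.44], [-1.29, 4.43], [0.15, 1.84], [-2.92, 2.92]. Speed limits (rad/s): [2.57, 2.57, 3.14, 3.14, 3.14, 3.14, 3.14].

INTERFACE

Orientations are given as a rotation vector (axis times angle).
In Python, from cell import robot, grip, kin, viewer gives the robot as it stands. Calls block until the motion is done:
- robot.movep(position, orientation): joint-space move of the TCP to a pose.
- robot.servo_line(position, feed=150, rotation=None): straight line of the TCP; rotation=None keeps the orientation; feed is the mean speed in mm/s.
- robot.goto_joints(angles): joint-space move.
- grip(opening, newtons=None): opening from 0.0 (shut) to 1.0 (fully open); newtons is the grip in N (None keeps the last); returns when the fingers have stopped.
- robot.hold(seconds).
- kin.ik(position, orientation): joint angles nearest the present ones, or None.
- robot.observe(): the state.
- viewer.read_camera(name): name is "scene" or "top" or "wrist"; returns the picture (384x512x3 uint8, red, green, blue); there is no depth.
- viewer.camera_info(name): a dict with "camera_matrix" (3x3 intrinsics, pixels), "R" (3x3) and "t" (3): a world point X has camera coordinates R X + t. Camera axes: x right, y down, z forward; pixel columns grow to the right and rows downward; lengths in mm; the calibration is good to about 2 mm. The wrist camera is an equidistant fisheye: a pixel r from the principal point sees the ray r / f radians off the axis. A picture is of the moment at which its call begins: read the wrist's pose just before it. camera_info takes no time and is no camera call; for the wrist camera it gives the pose at the moment of the call.
A pose or a line that the arm cannot do raises robot.IKError and nothing moves.
- robot.job_done(): hands the job in, once; it reports no verdict.
Trained networks look in the newest picture that a camera, given by its name, has taken for a name from the list of things; names that differ only in an ending like _2 or _b are one class to them, and where a whole thing is asked for, a point or a joint stands for the part that bears it (a point fixed in the world has none). Each returns a list of dicts, best first, with "confidence" (0 to 1); they miss things now and then, are a little off and sometimes report something else, mostly with a low value. They report only what shows in the picture. A call takes as long as a camera call.
- viewer.silhouettes(name, camera): "mask" (384x512 bool, what is visible of it).
- viewer.pinpoint(name, camera): "at" ([x, y, z] in mm, in the coordinates of the camera as it stood for that picture, good to about 4 mm: a listed point, or the origin of a listed thing).
The state is a dict: "t": time; "joints": joint angles; "joint_velocities": joint speeds; "joint_torque": joint torques, N m; "tcp_pos": TCP position; "tcp_rot": TCP orientation; "contact_force": force on the tool from outside, world axes, zero at the start; "wrist_torque": the same for the moment, N m; "grip_width": opening from 0.0 (shut) to 1.0 (fully open).
Only numpy, scipy, OpenCV 4.12 (cv2) and the standard library are available. Lean on these libraries where they do the work, as an engineer would, in place of code of your own. Each camera call takes 0.05 s, during which the arm holds its last target. There are 200 camera calls.

TASK

Finish the row of impact sockets on the black strip: stand the four loose sockets on the four empty rings so that the whole row runs in order of size from the smallest socket, already standing at one end, up to the biggest at the other. Set each upright and centred in its ring, and leave the two end sockets where they stand.

Things in the scene. Friction and masses are not known exactly. Their poses are not given: they have to be found in the camera images.
- sock17_c (a point): Loose steel impact socket, the smallest of the four loose ones: an upright cylinder 28 mm in diameter and 40 mm tall with an open hexagonal mouth on top and a yellow sleeve round its upper part and rim; it stands loose on the table. The point is its centre, half-way up (20 mm above its foot); z points up.
- sock22_c (a point): Loose steel impact socket, the second smallest of the four loose ones: an upright cylinder 34 mm in diameter and 44 mm tall with an open hexagonal mouth on top and a blue sleeve round its upper part and rim; it stands loose on the table. The point is its centre, half-way up (22 mm above its foot); z points up.
- sock27_c (a point): Loose steel impact socket, the second biggest of the four loose ones: an upright cylinder 40 mm in diameter and 48 mm tall with an open hexagonal mouth on top and a red sleeve round its upper part and rim; it stands loose on the table. The point is its centre, half-way up (24 mm above its foot); z points up.
- sock32_c (a point): Loose steel impact socket, the biggest of the four loose ones: an upright cylinder 46 mm in diameter and 52 mm tall with an open hexagonal mouth on top and a green sleeve round its upper part and rim; it stands loose on the table. The point is its centre, half-way up (26 mm above its foot); z points up.
- mark_1: Empty white ring no. 1 of 4, 59 mm across, on the black face of the flat strip (74 x 422 x 10 mm, fixed on the table, place and angle vary). Point: ring centre on the strip's upper face, 10 mm above the table; y along the strip, x across it. mark_1 to mark_4 follow each other along +y, 62 mm apart; beyond each end one, 62 mm on, an end socket stands in its own ring.
- mark_2: Empty white ring no. 2 of 4, 59 mm across, on the black face of the flat strip (74 x 422 x 10 mm, fixed on the table, place and angle vary). Point: ring centre on the strip's upper face, 10 mm above the table; y along the strip, x across it. mark_1 to mark_4 follow each other along +y, 62 mm apart; beyond each end one, 62 mm on, an end socket stands in its own ring.
- mark_3: Empty white ring no. 3 of 4, 59 mm across, on the black face of the flat strip (74 x 422 x 10 mm, fixed on the table, place and angle vary). Point: ring centre on the strip's upper face, 10 mm above the table; y along the strip, x across it. mark_1 to mark_4 follow each other along +y, 62 mm apart; beyond each end one, 62 mm on, an end socket stands in its own ring.
- mark_4: Empty white ring no. 4 of 4, 59 mm across, on the black face of the flat strip (74 x 422 x 10 mm, fixed on the table, place and angle vary). Point: ring centre on the strip's upper face, 10 mm above the table; y along the strip, x across it. mark_1 to mark_4 follow each other along +y, 62 mm apart; beyond each end one, 62 mm on, an end socket stands in its own ring.
- sock13_c (a point): The smallest socket of the set, 22 mm in diameter and 38 mm tall, white sleeve, already standing loose on the end ring at one end of the strip (next to mark_1 or next to mark_4: this changes; the biggest stands at the other end). To be left alone. The point is its centre, half-way up (19 mm above its foot); z points up.
- sock38_c (a point): The biggest socket of the set, 54 mm in diameter and 56 mm tall, orange sleeve, already standing loose on the end ring at one end of the strip (next to mark_1 or next to mark_4: this changes; the smallest stands at the other end). To be left alone. The point is its centre, half-way up (28 mm above its foot); z points up.

How it is judged:
By the outcome, as a careful person would: the job done as asked, in the order asked, and still so for the second after the job is handed in, with the robot touching nothing.
It also fails if it takes over 96 s, if anything falls off the work surface, if the arm or the gripper's body presses on something with over 40 N, if the wrist force passes 120 N, or if a joint passes its speed limit or range.

## Working session

There is one attempt and no reset: what is moved stays moved. The work goes in short steps, each a Python script; the robot and the scene stay as the last script left them, time stands still between calls to the robot, and variables do not carry over. Pictures are saved under pics/ and viewed, about 12 in all and at most 16, crops included, and the job is handed in when it is done.

```bash
mkdir -p pics; ls
python3 - <<'E'
from cell import robot, grip, kin, viewer
import cv2, numpy as np
for n in ("top","scene"):
    im=viewer.read_camera(n); cv2.imwrite(f"pics/{n}0.png",im[:,:,::-1])
    i=viewer.camera_info(n); R=np.array(i["R"]);t=np.array(i["t"])
    print(n,i["camera_matrix"],-R.T@t)
    for k in ("sock17_c","sock22_c","sock27_c","sock32_c","sock13_c","sock38_c","mark_1"):
        for d in viewer.pinpoint(k,n)[:5]:
            print(n,k,round(d["confidence"],2),(R.T@(np.array(d["at"])-t)).round(1))
o=robot.observe();print(o["t"],o["tcp_rot"],o["grip_width"])
E
```

```text
pics
top [[410.43713967   0.         256.61161978]
 [  0.         410.43713967 195.48918984]
 [  0.           0.           1.        ]] [ 367.81864067   -5.1762432  1064.02503437]
top sock17_c 0.44 [ 443.3 -311.3   17.5]
top sock22_c 0.58 [474.4  61.9  18.5]
top sock27_c 0.67 [ 431.9 -103.3   24.9]
top sock32_c 0.96 [474.3 342.5  26.5]
top sock32_c 0.71 [ 444.4 -311.4   22.5]
top sock38_c 0.65 [ 631.1 -165.3   37.8]
top mark_1 0.58 [649.1 -37.6   8.9]
top mark_1 0.53 [639.2 -98.2   9. ]
top mark_1 0.4 [652.5  87.4   7.1]
top mark_1 0.38 [652.9  22.3   9.7]
scene [[407.82100151   0.         257.04149468]
 [  0.         407.82100151 191.88983951]
 [  0.           0.           1.        ]] [ 951.22053482 -567.59617069  591.1709399 ]
scene sock17_c 0.71 [ 445.5 -307.1   20.2]
scene sock22_c 0.82 [478.9  58.9  22.2]
scene sock27_c 0.58 [431.1 -97.   22.7]
scene sock32_c 0.72 [478.5 339.1  27.3]
scene sock13_c 0.45 [661.  148.1  32.1]
scene sock38_c 0.66 [ 632.4 -161.2   40.5]
scene mark_1 0.5 [654.3  88.9  13.9]
scene mark_1 0.48 [637.3 -98.2   9.2]
scene mark_1 0.44 [647.8 -36.2   4.4]
scene mark_1 0.42 [649.5  23.    7.7]
0.8 [ 0.17428049  1.56372156 -0.17412463] 0.9968016406334536
```

View pics/top0.png

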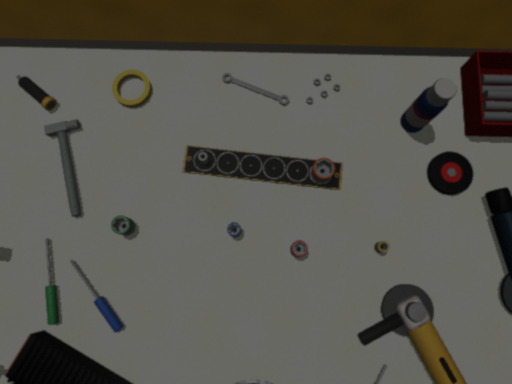

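View pics/scene0.png

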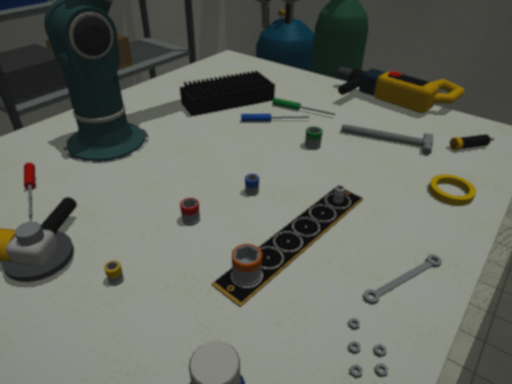

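The sock13 end is at +y and the sock38 end at −y, so the order from +y is 17, 22, 27, 32. Next I'll take wrist views over sock32 and the strip.

```bash
cat > h.py <<'E'
from cell import robot, grip, kin, viewer
import cv2, numpy as np
from scipy.spatial.transform import Rotation as Ro
from scipy.optimize import least_squares
def ori(j):  # tool down, jaw axis along j (2-vector)
    j=np.array([*j,0.])/np.linalg.norm(j); x=np.array([0,0,-1.])
    return Ro.from_matrix(np.c_[x,j,np.cross(x,j)]).as_rotvec()
def shot(n):
    i=viewer.camera_info(n); im=viewer.read_camera(n)
    return im,(np.array(i["camera_matrix"]),np.array(i["R"]),np.array(i["t"]),n=="wrist")
def proj(P,c):
    K,R,t,f=c; X=np.atleast_2d(P)@R.T+t
    if f:
        r=np.hypot(X[:,0],X[:,1]); s=np.arctan2(r,X[:,2])/np.maximum(r,1e-9); u=X[:,:2]*s[:,None]
    else: u=X[:,:2]/X[:,2:]
    return u*[K[0,0],K[1,1]]+K[:2,2]
def unproj(uv,z,c):
    K,R,t,f=c; u=(np.atleast_2d(uv)-K[:2,2])/[K[0,0],K[1,1]]
    r=np.linalg.norm(u,axis=1)
    d=np.c_[u*(np.sinc(r/np.pi)[:,None]),np.cos(r)] if f else np.c_[u,np.ones(len(u))]
    d=d@R; o=-R.T@t
    return (o+d*((z-o[2])/d[:,2])[:,None])[:,:2]
A=np.linspace(0,2*np.pi,72)
def circ(x,y,z,r): return np.c_[x+r*np.cos(A),y+r*np.sin(A),0*A+z]
def fitcyl(mask,c,D,H,z0,guess):
    m=cv2.moments(mask.astype(np.uint8),True); g=np.array([m["m10"],m["m01"]])/m["m00"]
    def f(p):
        h=cv2.convexHull(proj(np.r_[circ(*p,z0,D/2),circ(*p,z0+H,D/2)],c).astype(np.float32))
        q=cv2.moments(h); return np.array([q["m10"],q["m01"]])/q["m00"]-g
    s=least_squares(f,guess,diff_step=1e-3); p=s.x
    h=cv2.convexHull(proj(np.r_[circ(*p,z0,D/2),circ(*p,z0+H,D/2)],c).astype(np.float32))
    return p, mask.sum()/cv2.contourArea(h)
E
python3 - <<'E'
from h import *
d=np.array([29.,313.]);a=np.array([d[1],-d[0]])
for s in (1,-1):
    for p in ([474,341,200],[443,-310,200],[655,-38,330],[638,-98,40]):
        q=kin.ik(p,ori(s*a)); print(s,p,None if q is None else np.round(q,2))
E
```

```text
1 [474, 341, 200] [-1.01  0.38  0.42  1.81 -0.18  0.99 -0.61]
1 [443, -310, 200] [-0.16  0.39  0.9   1.93 -0.37  0.99  0.81]
1 [655, -38, 330] [-0.52  0.46  0.76  1.49 -0.32  1.33  0.18]
1 [638, -98, 40] [-0.32  0.74  0.6   1.75 -0.55  0.82  0.45]
-1 [474, 341, 200] [-0.54  0.38 -0.18  1.77  0.08  0.99  2.3 ]
-1 [443, -310, 200] [-0.41  0.65  1.36  1.94 -0.71  1.15 -2.  ]
-1 [655, -38, 330] [ 0.75  0.76 -1.32  1.39  0.74  1.53  2.53]
-1 [638, -98, 40] [-0.68  1.18  1.33  1.78 -1.22  1.27 -2.24]
```

Run:
```python
from h import *
O=ori([313,-29])
robot.movep([655,-38,300],O)
im,c=shot("wrist"); cv2.imwrite("pics/w_strip.png",im[:,:,::-1])
np.savez("strip.npz",im=im,K=c[0],R=c[1],t=c[2])
print(c[0][0,0],-c[1].T@c[2],robot.observe()["t"])
for k in ("mark_1","sock13_c","sock38_c"):
    for d in viewer.pinpoint(k,"wrist")[:5]: print(k,round(d["confidence"],2),(c[1].T@(np.array(d["at"])-c[2])).round(1))
```

```text
297.3186396354542 [660.72025111  31.59662368 469.15990278] 3.8333
mark_1 0.65 [648.8 -32.5   8.6]
mark_1 0.61 [650.4  26.4   7.8]
mark_1 0.59 [655.9  89.4  11.7]
mark_1 0.53 [636.9 -98.5  11.6]
sock13_c 0.68 [656.9 147.2  27.7]
sock38_c 0.71 [ 633.8 -159.    39.7]
```

View pics/w_strip.png

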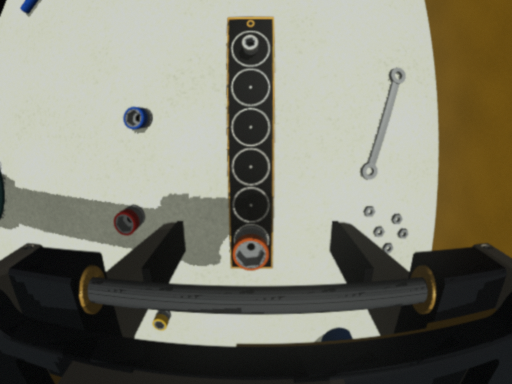

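The wrist view shows all four rings: (250,87), (250,127), (250,166) and (251,205). sock13 is at (250,43), sock38 at (251,252). I'll fit the row as one rigid model.

```bash
cat >> h.py <<'E'
def fitrow(im,c,g=(648,-5,0.092)):
    gray=cv2.GaussianBlur(cv2.cvtColor(im,cv2.COLOR_RGB2GRAY),(0,0),0.7).astype(np.float32)
    def score(p):
        e=np.array([np.sin(p[2]),np.cos(p[2])]); s=0
        for k in (-1.5,-.5,.5,1.5):
            x,y=p[:2]+k*62*e
            for r,w in ((28,1),(24,-.5),(32,-.5)):
                uv=proj(circ(x,y,10,r),c).astype(np.float32)
                s+=w*cv2.remap(gray,uv[:,:1],uv[:,1:],cv2.INTER_LINEAR).mean()
        return s/4
    from scipy.optimize import brute,fmin
    p=brute(lambda p:-score(p),[(g[0]-8,g[0]+8.1,2),(g[1]-12,g[1]+12.1,2),(g[2]-.04,g[2]+.041,.01)],finish=fmin)
    return p,score(p)
E
python3 - <<'E'
from h import *
d=np.load("strip.npz"); print(fitrow(d["im"],(d["K"],d["R"],d["t"],True)))
im,c=shot("top"); print(fitrow(im,c))
im,c=shot("scene"); print(fitrow(im,c))
# sockets seen from here
im,c=shot("wrist")
S=dict(sock22_c=(34,44,(476,60)),sock27_c=(40,48,(431,-100)),sock17_c=(28,40,(444,-309)))
for k,(D,H,g) in S.items():
    for r in viewer.silhouettes(k,"wrist")[:3]: print(k,r["confidence"],*fitcyl(r["mask"],c,D,H,0,g))
S["sock32_c"]=(46,52,(474,341))
for n in("top","scene"):
    im,c=shot(n)
    for k,(D,H,g) in S.items():
        for r in viewer.silhouettes(k,n)[:2]: print(n,k,r["confidence"],*fitcyl(r["mask"],c,D,H,0,g))
E
```

```text
(array([ 6.46989473e+02, -5.29638588e+00,  9.14170052e-02]), np.float32(58.98725))
(array([ 6.50337470e+02, -6.57003359e+00,  1.26337434e-01]), np.float32(3.3743272))
(array([ 6.46581014e+02, -5.39324122e+00,  8.74055459e-02]), np.float32(14.539288))
sock22_c 0.83 [475.93494332  62.07043454] 1.031633230120177
sock17_c 0.84 [ 442.11567956 -312.23515222] 0.7684517371834091
top sock27_c 0.52 [ 432.59111997 -102.52654731] 1.0010690479748876
top sock17_c 0.69 [ 443.37861217 -311.844698  ] 0.9946200340563629
top sock32_c 0.55 [477.04299745 342.95297614] 1.02240635152671
scene sock22_c 0.82 [474.49228054  63.89541491] 0.9782696160466982
scene sock27_c 0.65 [429.99372195 -99.85464673] 0.9775715873329137
scene sock17_c 0.77 [ 442.63639782 -310.70514302] 0.9351356008131261
scene sock32_c 0.81 [479.01004139 345.07082741] 0.9866955844096458
```

Row fit: centre (647.0, −5.3), angle 0.0914 rad, and the scene camera agrees within 0.5 mm. The top fit scored low because the arm hides the strip, so I'm dropping it. I'll start with sock27.

```bash
cat >> h.py <<'E'
TH=0.0914; E_=np.array([np.sin(TH),np.cos(TH)]); C0=np.array([647.0,-5.3]); O=ori([np.cos(TH),-np.sin(TH)])
S={"sock17_c":(28,40,(442.5,-311.5),1.5),"sock22_c":(34,44,(475.5,62.5),.5),"sock27_c":(40,48,(431.5,-101.5),-.5),"sock32_c":(46,52,(477.5,343.5),-1.5)}
def look(k,g,z0=0,name="wrist",back=70,h=170):
    D,H=S[k][:2]
    robot.movep([*(np.array(g)-back*E_),h],O); robot.hold(.15)
    im,c=shot("wrist"); cv2.imwrite(f"pics/look_{k}_{z0}.png",im[:,:,::-1])
    for r in viewer.silhouettes(k,"wrist")[:2]:
        p,q=fitcyl(r["mask"],c,D,H,z0,g); print(k,"conf",round(r["confidence"],2),p.round(1),"area",round(q,2))
        if abs(q-1)<.1 and np.linalg.norm(p-g)<12: return p
    return None
def job(k,p):
    D,H,g,n=S[k]; zt=H/2+6-19; T=C0+n*62*E_
    grip(min(1,(D+40)/92))
    robot.movep([*p,H+45],O); robot.servo_line([*p,zt],feed=120); grip(0,25)
    w=robot.observe()["grip_width"]*92
    robot.servo_line([*p,150],feed=250); robot.movep([*T,150],O)
    w2=robot.observe()["grip_width"]*92
    robot.servo_line([*T,zt+25],feed=200); robot.servo_line([*T,zt+10.5],feed=40); robot.hold(.2)
    o=robot.observe(); print(k,"widths",w.round(1),w2.round(1),"tcp err",(o["tcp_pos"][:2]-T).round(2),"F",np.round(o["contact_force"],1))
    grip(min(1,(D+30)/92)); robot.servo_line([*T,H+60],feed=200)
    print("t",robot.observe()["t"])
E
python3 - <<'E'
from h import *
k="sock27_c"; p=look(k,S[k][2])
if p is not None: job(k,p)
E
```

```text
sock27_c conf 0.97 [ 431.9 -101.8] area 1.01Traceback (most recent call last):
  File "<stdin>", line 3, in <module>
  File "h.py", line 64, in job
    o=robot.observe(); print(k,"widths",w.round(1),w2.round(1),"tcp err",(o["tcp_pos"][:2]-T).round(2),"F",np.round(o["contact_force"],1))
                                        ^^^^^^^
AttributeError: 'float' object has no attribute 'round'
```

Only the print failed; the socket is held at its ring. I'll fix it and carry on from there.

```bash
sed -i 's/w.round(1),w2.round(1)/round(w,1),round(w2,1)/; s/(o\["tcp_pos"\]\[:2\]-T)/(np.array(o["tcp_pos"])[:2]-T)/' h.py
python3 - <<'E'
from h import *
k="sock27_c";D,H,g,n=S[k];T=C0+n*62*E_;o=robot.observe()
print(o["grip_width"]*92,np.array(o["tcp_pos"])-[*T,0],o["contact_force"],o["t"])
grip((D+30)/92); robot.servo_line([*T,H+60],feed=200)
print(look(k,T,10), robot.observe()["t"])
E
```

```text
39.35363800183015 [-0.04273271 -0.02468049 21.44821683] [ 0.32772575  0.74707488 -4.04794102] 11.5917
sock27_c conf 0.63 [643.5 -36.3] area 0.99
[643.50154531 -36.34179526] 13.4917
```

View pics/look_sock27_c_10.png

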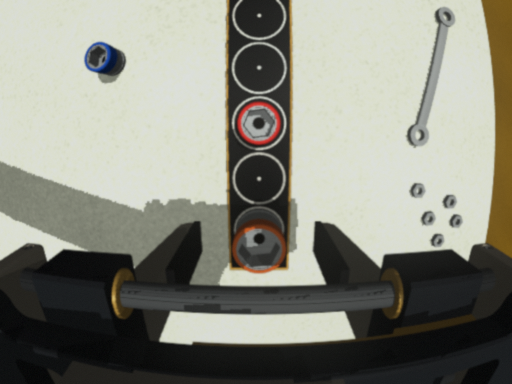

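sock27 stands upright and centred at (259,123), 0.7 mm from its target. Next come the other three.

Run:
```python
from h import *
for k in ("sock32_c","sock22_c","sock17_c"):
    p=look(k,S[k][2])
    if p is None: break
    job(k,p)
    T=C0+S[k][3]*62*E_; print("target",T.round(1));
```

```text
sock32_c conf 0.71 [478.4 343.8] area 1.05
sock32_c widths 45.7 45.7 tcp err [-0.01 -0.02] F [ 0.9 -0.1 -4.6]
t 22.7667
target [638.5 -97.9]
sock22_c conf 0.98 [475.3  62. ] area 1.01
sock22_c widths 33.5 33.8 tcp err [-0.04 -0.05] F [ 0.6  0.1 -2.3]
t 30.1667
target [649.8  25.6]
sock17_c conf 0.87 [ 443.2 -311. ] area 0.99
sock17_c widths 27.5 27.4 tcp err [-0.01  0.02] F [ 0.2  0.5 -1.3]
t 39.3917
target [655.5  87.3]
```

Run:
```python
from h import *
S.update(sock13_c=(22,38,0,2.5),sock38_c=(54,56,0,-2.5))
robot.movep([*(C0-95*E_),220],O); robot.hold(.2)
im,c=shot("wrist"); cv2.imwrite("pics/final.png",im[:,:,::-1])
for k,(D,H,_,n) in S.items():
    T=C0+n*62*E_
    for r in viewer.silhouettes(k,"wrist")[:1]:
        p,q=fitcyl(r["mask"],c,D,H,10,T); d=p-T; print(k,round(r["confidence"],2),"err",d.round(1),"area",round(q,2))
print(robot.observe()["t"])
```

```text
sock17_c 0.64 err [-0.4 -0.7] area 0.93
sock22_c 0.61 err [-0.2 -1. ] area 0.96
sock27_c 0.58 err [-0.7 -0.3] area 1.02
sock32_c 0.92 err [-0.1  0.1] area 0.99
sock38_c 0.82 err [-0.2  0.1] area 1.02
40.8333
```

View pics/final.png

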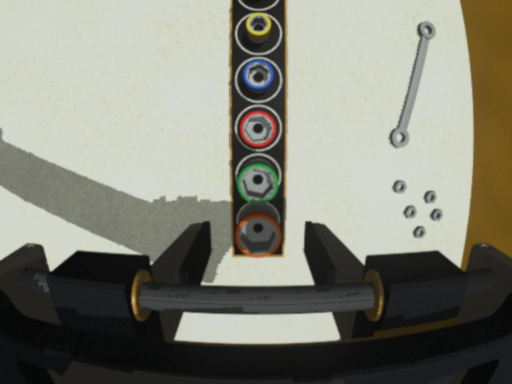

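Yellow, blue, red, green and orange stand upright in order, within about 1 mm of their ring centres. sock13 is outside this frame, so I'll check it in the scene camera before handing in.

Run:
```python
from h import *
im,c=shot("scene"); cv2.imwrite("pics/scene1.png",cv2.resize(im[150:310,190:390,::-1],None,fx=3,fy=3))
T=C0+2.5*62*E_
for r in viewer.silhouettes("sock13_c","scene")[:1]: print(r["confidence"],fitcyl(r["mask"],c,22,38,10,T),T)
```

```text
0.69 (array([660.82430027, 148.9724741 ]), np.float64(0.9038313846344846)) [661.14728315 149.05301869]
```

View pics/scene1.png

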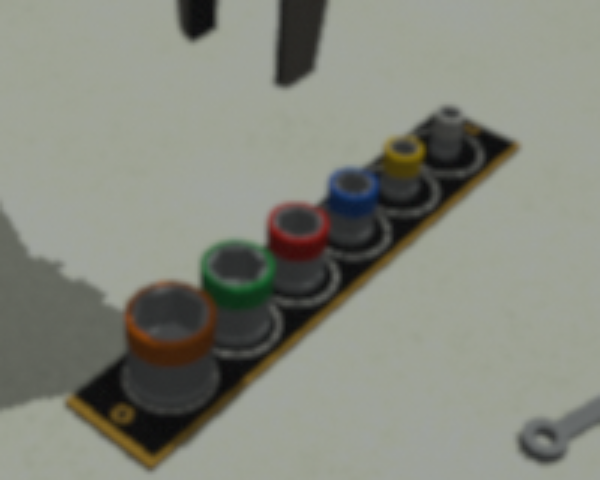

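All six are upright and in order, and the gripper is clear of them.

```bash
python3 -c "
from cell import robot; robot.job_done()"
```

```text
the job is handed in; nothing more can be done
```

The four loose sockets now stand on the empty rings, and I've handed the job in. From the sock13 end the row runs 13, 17, 22, 27, 32, 38. Robot time was about 41 s of the 96 s allowed.

**Final checks:**
- **Placed sockets:** the last wrist view put all four upright and within about 1 mm of their ring centres.
- **End sockets:** both measured within about 0.4 mm of their ring centres. sock13 was outside the last wrist view, so I checked it in the scene camera.

**Disagreements and faults:**
- **Ring positions:** an early fit from the top camera scored low because the arm hid the strip, so I didn't use it. The wrist and scene cameras agreed within 0.5 mm.
- **Script error:** one script stopped on a print statement while sock27 was held at its ring. I resumed from there and the placement was not affected.

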